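Count to the third gap and push the ink cartridge home

TASK

Starting at the end of the white rack beside the red stapler, run a fingertip along the back rail so that it brushes over the first, second and third orange tabs one after the other, and no tab beyond the third. Then, without gripping or lifting it, push the blue cartridge along the lane and into that third gap, upright and fully home against the back wall. Leave the stapler, the dish, the other cartridges and everything else where they are.

Things in the scene. Friction and masses are not known exactly. Their poses are not given: they have to be found in the camera images.
- rack: White plastic cartridge rack, fixed, 144 (x) by 298 (y) mm, floor 4 mm thick; origin at the centre of its underside, x from its open front to its back, y to the left. From front to back: low lip, open lane, six parallel gaps between seven dividers, back wall. The gaps at y +120 and -72 mm already hold cartridges; occupied gaps count too.
- rack_lane (a point): Middle of the lane's floor (rack x -31, y 0, z 4 mm). The lane is flat and open, from the lip (rack x -72 to -68 mm, top at z 10) to the dividers' rounded fronts (x +6 mm).
- rack_gaps (a point): Middle of the gaps' floor (rack x 36, y 0, z 4 mm), under the middle divider. Gaps 1 to 6, from the left, have their centre lines at rack y = +120, +72, +24, -24, -72, -120 mm, and are 42 mm wide and 60 mm deep (x +6 to +66). Dividers are 6 mm thick, tops at z 34 mm.
- rack_rail (a point): Middle of the back rail, the top of the back wall (rack x 69, y 0, z 44 mm; wall x 66 to 72). On it, behind the middle of each gap, stands one orange springy tab.
- cartridge_blue: The cartridge to load: black box with blue labels on its top and front end, 60 (x) by 26 (y) by 38 mm high, 70 g, loose, standing in the lane of the rack, its long side roughly along the rack's x. Origin at the centre of its underside. Fully home against the back wall its origin is at rack x 36 mm.
- stapler: Red stapler, 135 (x) by 34 (y) by about 52 mm high, loose, origin at the centre of its underside. It lies beside the left or the right end of the rack, about 65 mm beyond it, and so marks the end from which to count. Leave it alone.
- dish: White ceramic dish of erasers, 72 mm across, 22 mm high, beside the other end of the rack; origin at the centre of its underside. Leave it alone.
- cartridge_yellow: Cartridge with yellow labels, the same size, seated in the leftmost gap (rack y +120 mm). Leave it alone.
- cartridge_black: Grey cartridge with black labels, the same size, seated in the gap at rack y -72 mm. Leave it alone.
- binder_clip: Chrome binder clip, 14 by 32 by 37 mm high, on the deck to the right; origin at the centre of its underside. Leave it alone.
- pencil: Green mechanical pencil, 132 mm long (along its x), 8 mm thick, on the deck to the left; origin at the middle of its underside. Leave it alone.
- tape: Black tape dispenser, 90 by 55 by 61 mm high, on the deck to the right; origin at the centre of its underside. Leave it alone.
- tab1 (a joint): Bend in rad of the orange tab behind gap 1 (rack y +120 mm). 0 is upright; positive leans to the rack's right (-y). A plate 16 (x) by 3 (y) by 20 mm high, hinged at its foot on the wall's top (rack x 69, z 44 mm; its top edge is at z 64 mm). A fingertip passing sideways bends it over with a few newtons at most (up to 1.4 rad either way) and it springs back upright when let go.
- tab2 (a joint): Bend in rad of the orange tab behind gap 2 (rack y +72 mm). The same kind of tab as tab1.
- tab3 (a joint): Bend in rad of the orange tab behind gap 3 (rack y +24 mm). The same kind of tab as tab1.
- tab4 (a joint): Bend in rad of the orange tab behind gap 4 (rack y -24 mm). The same kind of tab as tab1.
- tab5 (a joint): Bend in rad of the orange tab behind gap 5 (rack y -72 mm). The same kind of tab as tab1.
- tab6 (a joint): Bend in rad of the orange tab behind gap 6 (rack y -120 mm). The same kind of tab as tab1.
Mind the look-alikes: they are no part of the job. What is shaped like the cartridge_blue but green or turquoise is not meant.

How it is judged:
By the outcome, as a careful person would: the job done as asked, in the order asked, and still so for the second after the job is handed in, with the robot touching nothing.
It also fails if it takes over 58 s, if anything falls off the work surface, if the arm or the gripper's body presses on something with over 40 N, if the wrist force passes 120 N, or if a joint passes its speed limit or range.

ROBOT

A 7-joint arm with a two-finger parallel gripper is mounted at the origin on the work surface. World frame = base frame: x ahead of the robot, y to its left, z up, the work surface at z = 0. Lengths are in mm, angles in rad, forces in N, time in s.
With the tool pointing down it reaches from about 400 to 875 mm from the base axis. Payload 4.4 kg.
Tool frame: the origin (TCP) lies at the very end of the fingers, on their centre line; the grasp point (between the pads) lies 19 mm behind it; y points along the fingers, x is the direction in which the jaws open and shut, and the axes are right-handed (so a half turn about y gives the same grasp; the last joint's range is limited). The gripper opens to 85 mm and grips with 20 to 120 N. Pads are 22 mm wide; open, the fingers measure 114 mm over their backs; the gripper's body (76 mm by 85 mm) begins 54 mm behind the grasp point. The pads swing forward as they close: fully open they stand 13 mm farther back than shut.
Start: joints at [-1.18, 0.628, 0.038, 1.517, -0.027, 0.996, -0.02], TCP at [286.681, 583.38, 231.313] pointing down, gripper open.
Joint ranges: [-3.06, 3.06], [-0.37, 2.12], [-1.25, 1.32], [0.18, 2.47], [-1.1, 4.24], [0.23, 1.98], [-2.94, 2.94]. Speed limits (rad/s): [2.57, 2.57, 3.14, 3.14, 3.14, 3.14, 3.14].

INTERFACE

Orientations are given as [roll, pitch, yaw] about the fixed x, y, z axes, in that order (R = Rz(yaw) Ry(pitch) Rx(roll)).
In Python, from cell import readout, eyes, finish_job gives the robot as it stands. The module is installed in compiled form; this text tells all that it offers.
- The arm moves only by the tool apply_moves, never from a script. Its argument "commands" is a list that holds one entry, the list of rows, each a list of 6 numbers: the shift along the tool's x, y, z in units of 0.04 m (1.0 is 0.04 m), then the turn, a rotation vector about the tool's x, y, z in units of 5 degrees (1.0 is 5 degrees). A call has 1 to 8 rows; each row shifts and turns the pose as measured when the row begins, along the tool's axes as they then stand; what a row does not reach is not made up. A row lasts 1/12 s, in which the tool goes at most 41.7 mm and 7.16 degrees, less where a joint would pass 70% of its speed; a pose out of reach is approached as far as the arm can. A call with a number of a shift or a turn outside -1 to 1 is refused whole. A call with a gripper value outside its range is refused whole. "claw" is the finger opening in mm, from 0 to 85.4, set as the call begins (left out, the last holds). The fingers move at their own pace and stop on an object; the grip force is fixed at half the most. Time passes only in rows, so rows that do not move let the fingers close. It gives the time, the measured TCP pose, the force and the opening at its end, in the units of the state.
- readout.read_state(): the state, without advancing time (a new reading comes with each control period).
- eyes.get_image(name): name is "side" or "top" or "wrist"; returns a dict with "image" (420x560x3 uint8, red, green, blue), "mtx" (3x3 intrinsics, pixels), "rvec" (rotation vector, rad) and "tvec" (3), from world to camera coordinates, as OpenCV has them. Camera axes: x right, y down, z forward; pixel columns grow to the right and rows downward; lengths in mm; the calibration is good to about 2 mm. A picture is of the moment at which its call begins. There is no depth.
- finish_job(): hands the job in, once; it reports no verdict.
The state is a dict: "clock": time; "qpos": joint angles; "qd": joint speeds; "tau": joint torques, N m; "eef_pos": TCP position; "tool_rot": TCP orientation; "force": force on the tool from outside, world axes, zero at the start; "torque": the same for the moment, N m; "width": finger opening in mm.
Only numpy, scipy, OpenCV 4.12 (cv2) and the standard library are available. Lean on these libraries where they do the work, as an engineer would, in place of code of your own. Each camera call takes 0.05 s, during which the arm holds its last target. There are 200 camera calls.

## Working session

There is one attempt and no reset: what is moved stays moved. The work goes in short steps, Python scripts to look and compute and a tool call to move; the robot and the scene stay as the last step left them, time stands still between calls to the robot, and variables do not carry over. Pictures are saved under pics/ and viewed, about 8 in all and at most 12, crops included, and the job is handed in when it is done.

Besides the shell and the picture viewer there is one more tool, called after "Request:" as name(argument=value, ...) on one line, values as JSON. apply_moves: Moves the arm, as the interface text tells. Shifts and turns lie within -1 to 1; 1 stands for 0.04 m of shift or 5 degrees of turn. Its arguments: {"type":"object","properties":{"commands":{"type":"array"},"claw":{"type":"number"}},"required":["commands"]}

```bash
mkdir -p pics; cat > h.py <<'E'
import cv2,numpy as np,pickle
from cell import readout,eyes
def snap(n,f):
    d=eyes.get_image(n); pickle.dump(d,open(f'pics/{f}.pkl','wb'))
    cv2.imwrite(f'pics/{f}.png',d['image'][:,:,::-1]); return d
def ray(d,u,v,z):
    R=cv2.Rodrigues(np.array(d['rvec'],float))[0];t=np.array(d['tvec'],float).ravel()
    K=np.array(d['mtx']);r=R.T@np.linalg.inv(K)@[u,v,1];c=-R.T@t
    return c+r*(z-c[2])/r[2]
def proj(d,p): return cv2.projectPoints(np.array(p,float).reshape(-1,3),np.array(d['rvec'],float),np.array(d['tvec'],float),np.array(d['mtx'],float),None)[0].reshape(-1,2)
E
python3 -c "
from h import *
a=snap('top','t0');b=snap('side','s0')
print(readout.read_state())
for d in(a,b):
  R=cv2.Rodrigues(np.array(d['rvec'],float))[0];print(-R.T@np.array(d['tvec']).ravel(),R)
"
```

```text
{'clock': 0.1, 'qpos': array([-1.1797857 ,  0.6293036 ,  0.03845905,  1.51825584, -0.02698368,
        0.9963047 , -0.01998801]), 'qd': array([ 0.00087341, -0.00147105,  0.00034212, -0.0031044 , -0.00119703,
        0.00123526, -0.00077464]), 'tau': array([ 2.66461313e-03, -5.64535725e+01,  1.23009514e+00, -1.93977427e+01,
        1.11736025e-02,  5.46311232e-03, -5.49047442e-06]), 'eef_pos': array([286.44452513, 582.85633704, 230.45282529]), 'tool_rot': array([-1.57083862,  0.00175257,  1.11399525]), 'force': array([-0.12970964, -0.35575097,  0.62096504]), 'torque': array([-0.03618399,  0.01656612, -0.01307438]), 'width': 85.17601429139218}
[ 285.54837665  -22.69152761 1187.91483962] [[-0.00171188 -0.99944428 -0.03328978]
 [-0.98574577  0.007287   -0.16808387]
 [ 0.16823304  0.03252752 -0.98521044]]
[421.97317717 831.5892714  824.57186765] [[-0.9966617  -0.08146198  0.00542164]
 [-0.05801975  0.66000301 -0.74901919]
 [ 0.05743829 -0.7468333  -0.66252612]]
```

View pics/t0.png

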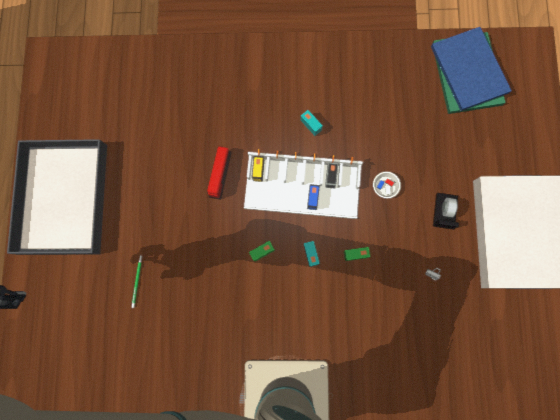

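View pics/s0.png

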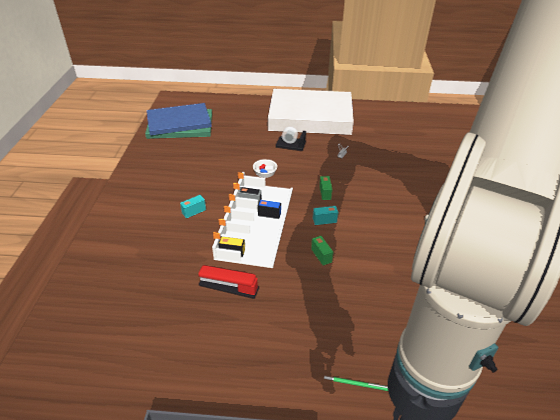

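The red stapler is beside the left end (top view 218,172) and the dish beside the right end (387,185), so I count tabs 1, 2 and 3 from the left and gap 3 is at rack y +24. The blue-labelled cartridge is at (313,196) in the lane. The turquoise ones (311,121; 312,253) and green ones (262,250; 358,253) are look-alikes off the rack. I'll confirm this in an enlarged crop.

```bash
python3 -c "
import cv2
a=cv2.imread('pics/t0.png')[142:222,235:368]
cv2.imwrite('pics/t0c.png',cv2.resize(a,None,fx=6,fy=6,interpolation=cv2.INTER_CUBIC))
a=cv2.imread('pics/s0.png')[165:275,200:300]
cv2.imwrite('pics/s0c.png',cv2.resize(a,None,fx=5.4,fy=5.4,interpolation=cv2.INTER_CUBIC))
"
```

```text
(no output)
```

View pics/t0c.png

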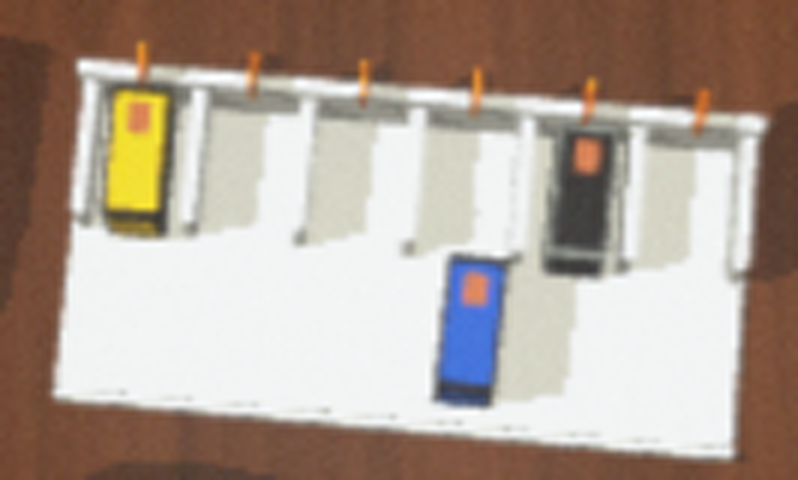

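View pics/s0c.png

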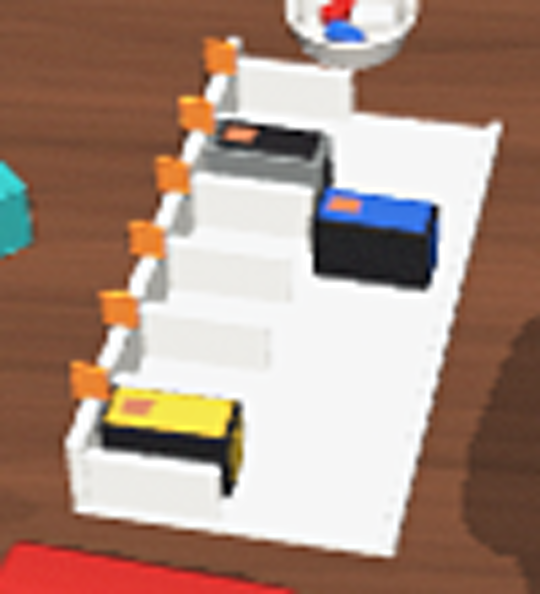

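```bash
cat > fit.py <<'E'
from h import *
from scipy.optimize import least_squares
T=pickle.load(open('pics/t0.pkl','rb'));S=pickle.load(open('pics/s0.pkl','rb'))
tp=lambda a:np.array([((u+.5)/6-.5+235,(v+.5)/6-.5+142) for u,v in a])
sp=lambda a:np.array([((u+.5)/5.4-.5+200,(v+.5)/5.4-.5+165) for u,v in a])
ys=[120,72,24,-24,-72,-120]
rt=tp([(78,60),(768,118),(52,398),(735,458),(192,230),(300,238),(408,248),(142,42),(255,53),(364,60),(478,68),(591,78),(704,90)])
RT=[(72,149,44),(72,-149,44),(-72,149,0),(-72,-149,0),(6,96,34),(6,48,34),(6,0,34)]+[(77,y,64) for y in ys]
rs=sp([(90,380),(119,310),(147,240),(173,175),(196,115),(219,57),(395,555),(75,512)])
RS=[(69,y,54) for y in ys]+[(-72,149,0),(72,149,0)]
def tf(p,P):
    c,s=np.cos(p[2]),np.sin(p[2]);P=np.array(P,float)
    return np.c_[p[0]+c*P[:,0]-s*P[:,1],p[1]+s*P[:,0]+c*P[:,1],P[:,2]+p[3]]
def fit(a,A,b,B):
    f=lambda p:np.r_[proj(T,tf(p,A))-a,proj(S,tf(p,B))-b].ravel()
    r=least_squares(f,[600,0,0,0],x_scale=[100,100,.1,10],loss='soft_l1')
    return r.x,f(r.x).reshape(-1,2).round(1)
if __name__=='__main__':
    p,e=fit(rt,RT,rs,RS);print(p,e.tolist())
    ct=tp([(450,255),(508,260),(440,383),(497,390),(435,403),(492,406)])
    CT=[(30,13,38),(30,-13,38),(-30,13,38),(-30,-13,38),(-30,13,0),(-30,-13,0)]
    cs=sp([(330,190),(440,203),(435,240),(315,222),(432,288),(317,272)])
    CS=[(30,-13,38),(-30,-13,38),(-30,13,38),(30,13,38),(-30,13,0),(30,13,0)]
    q,e=fit(ct,CT,cs,CS);print(q,e.tolist())
    c,s=np.cos(p[2]),np.sin(p[2]);d=q[:2]-p[:2];print('in rack',c*d[0]+s*d[1],-s*d[0]+c*d[1],q[2]-p[2])
    print('tabs',tf(p,[(69,y,44) for y in ys]).round(1).tolist())
E
python3 fit.py
```

```text
[ 5.46166698e+02 -4.35218801e+01 -9.47308320e-02  7.45928456e-01] [[0.3, 0.1], [-0.2, -0.3], [0.6, 0.7], [-0.6, 0.5], [-0.8, -1.1], [-0.5, -0.9], [-0.1, -1.0], [0.2, -0.1], [-0.0, -0.5], [0.5, -0.1], [0.2, 0.0], [0.2, -0.1], [0.2, -0.6], [0.4, 0.4], [0.4, -0.2], [0.2, 0.0], [0.2, 0.1], [0.4, -0.1], [0.3, -0.0], [0.1, 0.3], [0.5, 0.1]]
[ 5.14132850e+02 -7.17113322e+01 -1.01578911e-01  3.61046928e+00] [[-0.1, -0.3], [0.3, -0.2], [-0.5, 1.2], [0.1, 1.0], [-0.1, 0.4], [0.3, 0.8], [-1.5, -0.7], [0.5, -0.3], [-0.4, -0.8], [-0.9, -0.3], [0.1, 1.2], [-0.9, 1.3]]
in rack -29.223801852077077 -31.093117881643018 -0.006848079188560285
tabs [[626.2, 69.4, 44.7], [621.7, 21.6, 44.7], [617.1, -26.2, 44.7], [612.6, -73.9, 44.7], [608.0, -121.7, 44.7], [603.5, -169.5, 44.7]]
```

```bash
cat > go.py <<'E'
# usage: go.py rx ry z  -> remaining shift in tool units & turn units, rack frame pose
import sys
from h import *
from scipy.spatial.transform import Rotation as Ro
p=np.array([546.17,-43.52,-0.0947]);s=readout.read_state()
R=Ro.from_euler('xyz',s['tool_rot']).as_matrix();c,n=np.cos(p[2]),np.sin(p[2]);M=np.array([[c,-n,0],[n,c,0],[0,0,1]])
cur=M.T@(s['eef_pos']-[p[0],p[1],0])
print('rack pos',cur.round(1),'t',s['clock'],'F rack',(M.T@s['force']).round(1),'w',s['width'])
Rt=M@Ro.from_euler('x',-90,degrees=True).as_matrix()
print('turn',(Ro.from_matrix(R.T@Rt).as_rotvec(degrees=True)/5).round(2))
if len(sys.argv)>3:
    d=np.array(list(map(float,sys.argv[1:4])))-cur
    print('shift now',(R.T@M@d/40).round(2),'shift if aligned (x,-z,y)',(Rt.T@M@d/40).round(2))
E
python3 go.py 69 147 100
```

```text
rack pos [-317.8  599.   230.5] t 0.1 F rack [-0.1 -0.4  0.6] w 85.17601429139218
turn [ 1.000e-02  1.385e+01 -2.000e-02]
shift now [ -7.14   3.27 -13.05] shift if aligned (x,-z,y) [  9.67   3.26 -11.3 ]
```

Request:
apply_moves(commands=[[[0,0,0,0,1,0],[0,0,0,0,1,0],[0,0,0,0,1,0],[0,0,0,0,1,0],[0,0,0,0,1,0],[0,0,0,0,1,0],[0,0,0,0,1,0]]], claw=0)

```text
clock: 0.68
eef_pos: [285.3, 580.4, 226.6]
tool_rot: [-1.576, 0.008, 0.476]
force: [0.2, 0.2, -0.9]
width: 0.8
```

Request:
apply_moves(commands=[[[0,0,0,0,1,0],[0,0,0,0,1,0],[0,0,0,0,1,0],[0,0,0,0,1,0],[0,0,0,0,1,0],[0,0,0,0,1,0],[0,0,0,0,1,0]]])

```text
clock: 1.27
eef_pos: [283.5, 578.2, 222.7]
tool_rot: [-1.587, 0.006, -0.166]
force: [-0.5, 0.3, -0.2]
width: -0.2
```

```bash
python3 go.py 69 147 100
```

```text
rack pos [-320.3  594.1  222.7] t 1.2667 F rack [-0.5  0.3 -0.2] w -0.19245988307393572
turn [ 0.19 -0.82 -0.07]
shift now [ 10.53   3.18 -10.4 ] shift if aligned (x,-z,y) [  9.73   3.07 -11.18]
```

Request:
apply_moves(commands=[[[0,0,0,0.2,-0.8,0],[0.6,0,-0.7,0,0,0],[0.6,0,-0.7,0,0,0],[0.6,0,-0.7,0,0,0],[0.6,0,-0.7,0,0,0],[0.6,0,-0.7,0,0,0],[0.6,0,-0.7,0,0,0],[0.6,0,-0.7,0,0,0]]])

```text
clock: 1.93
eef_pos: [426.3, 369.7, 214.9]
tool_rot: [-1.57, 0.015, -0.074]
force: [0.1, -0.3, -0.4]
width: 0.0
```

Request:
apply_moves(commands=[[[0.6,0,-0.7,0,0,0],[0.6,0,-0.7,0,0,0],[0.6,0,-0.7,0,0,0],[0.6,0,-0.7,0,0,0],[0.6,0,-0.7,0,0,0],[0.6,0,-0.7,0,0,0],[0,0,0,0,0,0]]])

```text
clock: 2.52
eef_pos: [565.4, 172.0, 210.9]
tool_rot: [-1.577, 0.014, -0.083]
force: [1.1, -1.4, 1.0]
width: -0.1
```

```bash
python3 go.py 69 147 100
```

```text
rack pos [ -1.2 216.4 210.9] t 2.5167 F rack [ 1.2 -1.3  1. ] w -0.11990108238504414
turn [ 0.07  0.13 -0.16]
shift now [ 1.77  2.76 -1.74] shift if aligned (x,-z,y) [ 1.75  2.77 -1.73]
```

Request:
apply_moves(commands=[[[0.4,0,-0.4,0.1,0.1,-0.2],[0.5,0,-0.5,0,0,0],[0.5,0,-0.4,0,0,0],[0.4,0.6,-0.4,0,0,0],[0,0.7,0,0,0,0],[0,0.7,0,0,0,0],[0,0.6,0,0,0,0],[0,0,0,0,0,0]]])

```text
clock: 3.18
eef_pos: [635.7, 89.8, 101.8]
tool_rot: [-1.569, -0.006, -0.1]
force: [-1.2, 0.4, -0.2]
width: -0.2
```

```bash
python3 go.py 69 146 54; python3 -c "
from h import *
snap('top','t1');snap('side','s1')
a=cv2.imread('pics/t1.png')[122:222,195:368];b=cv2.imread('pics/s1.png')[165:275,190:300]
a=cv2.resize(a,None,fx=4.4,fy=4.4);b=cv2.resize(b,(440,440));b=b[:a.shape[0]]
b=cv2.resize(cv2.imread('pics/s1.png')[165:275,190:300],(400,a.shape[0]))
a=a[:,:400];cv2.imwrite('pics/c1.png',np.hstack([a,b]))
"
```

```text
rack pos [ 76.5 141.2 101.8] t 3.1833 F rack [-1.2  0.3 -0.2] w -0.24242415350395863
turn [-0.02 -0.07  0.06]
shift now [-0.2   1.19  0.12] shift if aligned (x,-z,y) [-0.19  1.19  0.12]
```

View pics/c1.png

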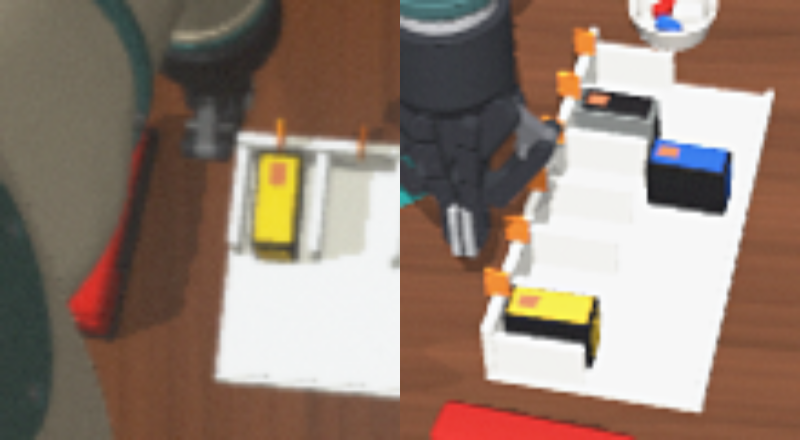

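Request:
apply_moves(commands=[[[-0.2,0.2,0.2,0,0,0],[0,0.3,0,0,0,0],[0,0.3,0,0,0,0],[0,0.2,0,0,0,0],[0,0.1,0,0,0,0],[0,0,0,0,0,0]]])

```text
clock: 3.78
eef_pos: [634.8, 103.2, 64.1]
tool_rot: [-1.564, -0.021, -0.097]
force: [-0.4, 0.8, 0.6]
width: -0.1
```

```bash
python3 go.py 69 120 54
```

```text
rack pos [ 74.4 154.4  64.1] t 3.7833 F rack [-0.4  0.8  0.6] w -0.1466581463382164
turn [-0.08 -0.02  0.25]
shift now [-0.14  0.24 -0.86] shift if aligned (x,-z,y) [-0.13  0.25 -0.86]
```

Request:
apply_moves(commands=[[[-0.1,0.15,0,-0.1,0,0.2],[-0.1,0.15,0,0,0,0],[0,0,0,0,0,0]]])

```text
clock: 4.03
eef_pos: [626.8, 103.8, 51.2]
tool_rot: [-1.574, -0.003, -0.097]
force: [-1.3, 0.2, -0.5]
width: -0.1
```

```bash
python3 go.py 69 120 54
```

```text
rack pos [ 66.3 154.2  51.2] t 4.0333 F rack [-1.3  0.1 -0.5] w -0.07935220980433481
turn [ 0.03 -0.03  0.03]
shift now [ 0.07 -0.07 -0.86] shift if aligned (x,-z,y) [ 0.07 -0.07 -0.86]
```

Request:
apply_moves(commands=[[[0.05,-0.04,-0.25,0,0,0],[0,-0.02,-0.25,0,0,0],[0,-0.02,-0.25,0,0,0],[0,-0.02,-0.25,0,0,0]]])

```text
clock: 4.37
eef_pos: [624.9, 64.0, 55.4]
tool_rot: [-1.572, -0.003, -0.093]
force: [-0.6, 1.7, 0.2]
width: 0.2
```

```bash
python3 go.py 69 0 53
```

```text
rack pos [ 68.2 114.5  55.4] t 4.3667 F rack [-0.8  1.6  0.2] w 0.19413657915820226
turn [0.01 0.02 0.04]
shift now [ 0.01  0.06 -2.86] shift if aligned (x,-z,y) [ 0.02  0.06 -2.86]
```

Request:
apply_moves(commands=[[[0,0.04,-0.25,0,0,0],[0,0.02,-0.25,0,0,0],[0,0,-0.25,0,0,0],[0,0,-0.25,0,0,0],[0,0,-0.25,0,0,0],[0,0,-0.25,0,0,0]]])

```text
clock: 4.87
eef_pos: [619.7, -4.5, 54.8]
tool_rot: [-1.571, -0.006, -0.097]
force: [0.3, 0.3, 1.5]
width: 0.0
```

```bash
python3 go.py 69 0 53
```

```text
rack pos [69.5 45.8 54.8] t 4.8667 F rack [0.3 0.3 1.5] w 0.031861774830557375
turn [ 0.   -0.02  0.07]
shift now [-0.01  0.04 -1.15] shift if aligned (x,-z,y) [-0.01  0.04 -1.15]
```

Request:
apply_moves(commands=[[[0,0.02,-0.25,0,0,0],[0,0.02,-0.25,0,0,0],[0,0,-0.2,0,0,0],[0,0,-0.1,0,0,0],[0,0,0,0,0,0]]])

```text
clock: 5.28
eef_pos: [615.7, -43.8, 53.1]
tool_rot: [-1.572, -0.006, -0.101]
force: [0.1, 0.9, 1.4]
width: -0.1
```

```bash
python3 go.py 69 2 53
```

```text
rack pos [69.3  6.2 53.1] t 5.2833 F rack [0.  0.9 1.4] w -0.07188940104199826
turn [ 0.02 -0.07  0.07]
shift now [-0.01  0.   -0.11] shift if aligned (x,-z,y) [-0.01  0.   -0.11]
```

Request:
apply_moves(commands=[[[0,0,-0.13,0,0,0],[0,-0.1,0,0,0,0],[0,-0.5,0,0,0,0],[0,-0.6,0,0,0,0],[0,-0.3,0,0,0,0],[0,0,0,0,0,0]]])

```text
clock: 5.78
eef_pos: [613.1, -49.8, 114.2]
tool_rot: [-1.574, -0.002, -0.099]
force: [1.1, -0.9, -0.1]
width: 0.1
```

```bash
python3 go.py -29 -75 100
```

```text
rack pos [6.730e+01 1.000e-01 1.142e+02] t 5.7833 F rack [ 1.2 -0.8 -0.1] w 0.11724152857149846
turn [ 0.04 -0.05  0.02]
shift now [-2.4   0.36 -1.89] shift if aligned (x,-z,y) [-2.41  0.35 -1.88]
```

Request:
apply_moves(commands=[[[-0.5,0,-0.4,0,0,0],[-0.6,0,-0.5,0,0,0],[-0.6,0,-0.5,0,0,0],[-0.5,0,-0.3,0,0,0],[-0.1,0,-0.1,0,0,0],[0,0,0,0,0,0]]], claw=20)

```text
clock: 6.28
eef_pos: [511.8, -111.8, 112.3]
tool_rot: [-1.575, -0.004, -0.092]
force: [0.2, -0.7, 0.3]
width: 19.9
```

```bash
python3 go.py -31 -75 18
```

```text
rack pos [-27.8 -71.2 112.3] t 6.2833 F rack [ 0.3 -0.7  0.3] w 19.868000850695452
turn [0.04 0.03 0.04]
shift now [-0.09  2.36 -0.09] shift if aligned (x,-z,y) [-0.08  2.36 -0.09]
```

Request:
apply_moves(commands=[[[-0.1,0.2,-0.1,0,0,0],[0,0.5,0,0,0,0],[0,0.5,0,0,0,0],[0,0.4,0,0,0,0],[0,0.3,0,0,0,0],[0,0,0,0,0,0]]])

```text
clock: 6.78
eef_pos: [515.0, -112.8, 30.3]
tool_rot: [-1.574, -0.012, -0.085]
force: [0.5, 0.2, -0.9]
width: 19.8
```

```bash
python3 go.py -31 -75 17
```

```text
rack pos [-24.5 -71.9  30.3] t 6.7833 F rack [ 0.5  0.2 -0.9] w 19.824340614395414
turn [0.03 0.12 0.14]
shift now [-0.17  0.33 -0.07] shift if aligned (x,-z,y) [-0.16  0.33 -0.08]
```

Request:
apply_moves(commands=[[[-0.1,0.1,0,0,0.1,0.1],[-0.1,0.15,0,0,0,0],[0,0,0,0,0,0]]])

```text
clock: 7.03
eef_pos: [508.2, -110.7, 18.3]
tool_rot: [-1.573, -0.003, -0.091]
force: [-0.5, 0.0, 0.7]
width: 19.9
```

```bash
python3 go.py -31 13 17
```

```text
rack pos [-31.5 -70.4  18.3] t 7.0333 F rack [-0.5 -0.   0.7] w 19.929871340759487
turn [0.03 0.04 0.03]
shift now [0.02 0.03 2.09] shift if aligned (x,-z,y) [0.01 0.03 2.09]
```

Request:
apply_moves(commands=[[[0,-0.02,0.15,0,0,0],[0,-0.01,0.15,0,0,0],[0,0,0.15,0,0,0],[0,0,0.15,0,0,0],[0,0,0.12,0,0,0],[0,0,0.1,0,0,0],[0,0,0.05,0,0,0],[0,0,0,0,0,0]]])

```text
clock: 7.7
eef_pos: [513.9, -71.3, 22.0]
tool_rot: [-1.573, -0.008, -0.089]
force: [0.1, 0.0, -0.4]
width: 20.0
```

```bash
python3 go.py -31 0 17; python3 -c "
from h import *
snap('top','t2');snap('side','s2')
a=cv2.resize(cv2.imread('pics/t2.png')[142:222,235:368],(560,337));b=cv2.resize(cv2.imread('pics/s2.png')[165:275,200:300],(306,337))
cv2.imwrite('pics/c2.png',np.hstack([a[:,:490],b]))
"
```

```text
rack pos [-29.5 -30.7  22. ] t 7.7 F rack [ 0.1  0.  -0.4] w 20.035869006753398
turn [0.03 0.06 0.09]
shift now [-0.03  0.12  0.77] shift if aligned (x,-z,y) [-0.04  0.12  0.77]
```

View pics/c2.png

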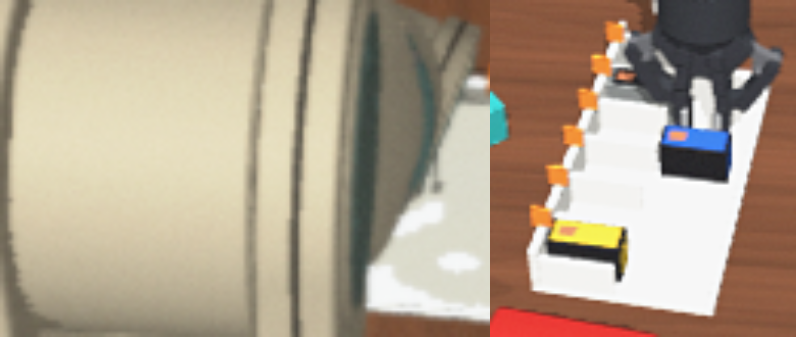

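Request:
apply_moves(commands=[[[0,0.05,0.12,0,0,0],[0,0.02,0.12,0,0,0],[0,0,0.12,0,0,0],[0,0,0.1,0,0,0],[0,0,0.08,0,0,0],[0,0,0.04,0,0,0],[0,0,0,0,0,0]]])

```text
clock: 8.38
eef_pos: [516.2, -48.2, 18.7]
tool_rot: [-1.575, -0.009, -0.092]
force: [-0.1, -1.0, 0.6]
width: 19.8
```

```bash
python3 go.py -31 0 17; python3 -c "
from h import *
snap('side','s3')
b=cv2.resize(cv2.imread('pics/s3.png')[165:275,200:300],None,fx=5.4,fy=5.4,interpolation=cv2.INTER_CUBIC)
cv2.imwrite('pics/c3.png',b)
"
```

```text
rack pos [-29.3  -7.5  18.7] t 8.3833 F rack [-0.  -1.1  0.6] w 19.76712888669776
turn [0.04 0.03 0.1 ]
shift now [-0.04  0.04  0.19] shift if aligned (x,-z,y) [-0.04  0.04  0.19]
```

View pics/c3.png

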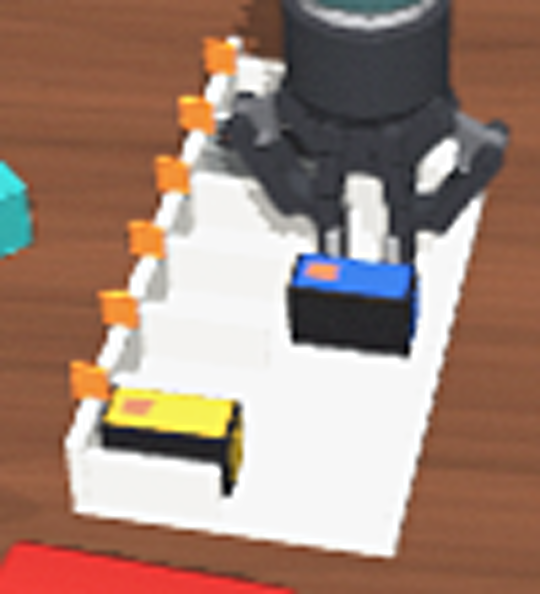

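```bash
cat > c.py <<'E'
from fit import *
def cart(pts,P,p=np.array([546.17,-43.52,-0.0947,.75])):
    f=lambda q:(proj(S,tf(np.r_[q,4.7],P))-sp(pts)).ravel()
    r=least_squares(f,[530,-20,-.09],x_scale=[100,100,.1]);q=r.x
    c,s=np.cos(p[2]),np.sin(p[2]);d=q[:2]-p[:2]
    print('cart rack',c*d[0]+s*d[1],-s*d[0]+c*d[1],'yaw',q[2]-p[2],r.fun.round(1))
CS=[(30,-13,38),(-30,-13,38),(-30,13,38),(30,13,38),(-30,13,0),(30,13,0)]
E
python3 -c "
from c import *
cart([(330,190),(440,203),(435,240),(315,222),(432,288),(317,272)],CS)
cart([(300,255),(415,265),(413,302),(290,290),(409,354),(292,343)],CS)"
```

```text
cart rack -30.823760769786578 -30.423421358588456 yaw -0.030849359022514844 [-0.8 -1.   1.1 -0.2  0.  -0.7 -0.4 -0.6  0.5  1.3 -0.4  1. ]
cart rack -27.80745939080187 17.62482622960991 yaw 0.04186507646980275 [-0.8 -0.7  1.2 -0.4  0.1 -0.3 -0.7 -0.4  0.8  0.9 -0.6  0.7]
```

Request:
apply_moves(commands=[[[0,0,0.07,0,0,0],[0,0,0.06,0,0,0],[0,0,0.04,0,0,0],[0,0,0,0,0,0],[0,0,0,0,0,0]]])

```text
clock: 8.85
eef_pos: [516.9, -41.2, 18.7]
tool_rot: [-1.575, -0.009, -0.093]
force: [0.6, -0.7, 0.5]
width: 20.1
```

```bash
python3 go.py -31 -30 17
```

```text
rack pos [-29.4  -0.4  18.7] t 8.85 F rack [ 0.7 -0.6  0.5] w 20.1315230702237
turn [0.05 0.02 0.1 ]
shift now [-0.04  0.05 -0.74] shift if aligned (x,-z,y) [-0.04  0.04 -0.74]
```

Request:
apply_moves(commands=[[[0,0,-0.2,0,0,0],[0,-0.1,-0.2,0,0,0],[0,-0.6,0,0,0,0],[0,-0.6,0,0,0,0],[0,-0.4,0,0,0,0],[0,0,0,0,0,0]]])

```text
clock: 9.35
eef_pos: [512.6, -61.9, 88.7]
tool_rot: [-1.575, -0.004, -0.097]
force: [0.6, 0.3, -0.4]
width: 20.3
```

Request:
apply_moves(commands=[[[-0.5,0,0.2,0,0,0],[-0.5,0,0.3,0,0,0],[-0.5,0,0.3,0,0,0],[-0.3,0,0.2,0,0,0],[0,0,0,0,0,0],[0,0,0,0,0,0]]], claw=0)

```text
clock: 9.85
eef_pos: [443.3, -19.6, 88.9]
tool_rot: [-1.578, -0.009, -0.103]
force: [1.3, -0.4, 0.1]
width: -0.1
```

```bash
python3 go.py -98 24 17; python3 -c "
from h import *
snap('side','s4')
b=cv2.resize(cv2.imread('pics/s4.png')[165:275,200:300],None,fx=5.4,fy=5.4,interpolation=cv2.INTER_CUBIC)
cv2.imwrite('pics/c4.png',b)
"
```

```text
rack pos [-104.6   14.1   88.9] t 9.85 F rack [ 1.3 -0.3  0.1] w -0.11913618297671044
turn [ 0.08 -0.1   0.1 ]
shift now [0.15 1.8  0.26] shift if aligned (x,-z,y) [0.17 1.8  0.25]
```

View pics/c4.png

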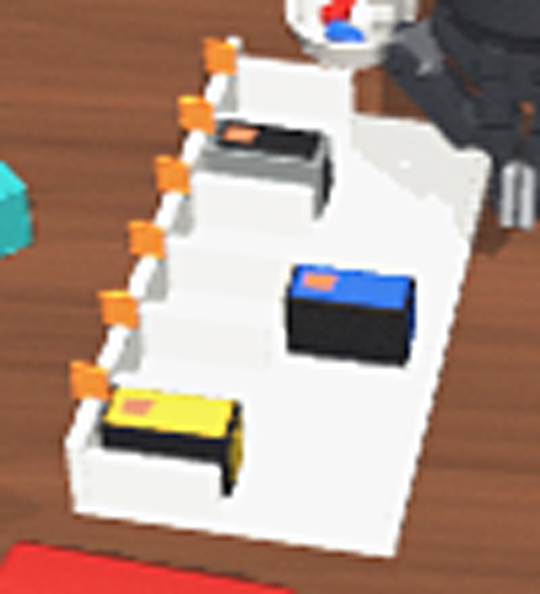

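```bash
python3 -c "
from c import *
cart([(298,264),(415,275),(412,312),(286,299),(409,364),(289,350)],CS)"
```

```text
cart rack -28.336927187278498 23.972809856523032 yaw 0.027070712500154262 [-0.6 -0.8  1.  -0.4 -0.  -0.3 -0.4 -0.5  0.5  0.9 -0.4  1. ]
```

Request:
apply_moves(commands=[[[0.1,0.2,0.1,0,-0.1,0.1],[0,0.5,0.1,0,0,0],[0,0.5,0,0,0,0],[0,0.3,0,0,0,0],[0,0,0,0,0,0]]])

```text
clock: 10.32
eef_pos: [456.8, -15.4, 27.5]
tool_rot: [-1.578, -0.008, -0.097]
force: [0.7, -0.1, -0.1]
width: -0.1
```

```bash
python3 go.py -98 24 19
```

```text
rack pos [-91.7  19.6  27.5] t 10.3167 F rack [ 0.7 -0.1 -0.1] w -0.08369740610773346
turn [ 0.08 -0.03  0.09]
shift now [-0.16  0.21  0.11] shift if aligned (x,-z,y) [-0.16  0.21  0.11]
```

Request:
apply_moves(commands=[[[-0.1,0.1,0.1,0.1,0,0.1],[0,0.07,0.02,0,0,0],[0,0,0,0,0,0]]])

```text
clock: 10.57
eef_pos: [456.3, -12.1, 18.4]
tool_rot: [-1.571, 0.001, -0.1]
force: [0.9, -0.8, -0.4]
width: 0.2
```

```bash
python3 go.py -98 24 19
```

```text
rack pos [-92.4  22.8  18.4] t 10.5667 F rack [ 0.9 -0.7 -0.4] w 0.19216276587508518
turn [ 0.01 -0.06 -0.01]
shift now [-0.14 -0.01  0.03] shift if aligned (x,-z,y) [-0.14 -0.01  0.03]
```

Request:
apply_moves(commands=[[[0.15,-0.02,0.03,0,0,0],[0.15,-0.01,0,0,0,0],[0.15,0,0,0,0,0],[0.15,0,0,0,0,0],[0.15,0,0,0,0,0],[0.15,0,0,0,0,0],[0.1,0,0,0,0,0],[0,0,0,0,0,0]]])

```text
clock: 11.23
eef_pos: [504.2, -16.6, 21.1]
tool_rot: [-1.573, -0.004, -0.1]
force: [-0.6, -0.3, 0.0]
width: 0.1
```

```bash
python3 go.py -98 24 19; python3 -c "
from h import *
snap('side','s5')
b=cv2.resize(cv2.imread('pics/s5.png')[165:275,200:300],None,fx=5.4,fy=5.4,interpolation=cv2.INTER_CUBIC)
cv2.imwrite('pics/c5.png',b)
"
```

```text
rack pos [-44.3  22.8  21.1] t 11.2333 F rack [-0.5 -0.4  0. ] w 0.10525029007370489
turn [ 0.02 -0.06  0.04]
shift now [-1.34  0.05  0.02] shift if aligned (x,-z,y) [-1.34  0.05  0.03]
```

View pics/c5.png

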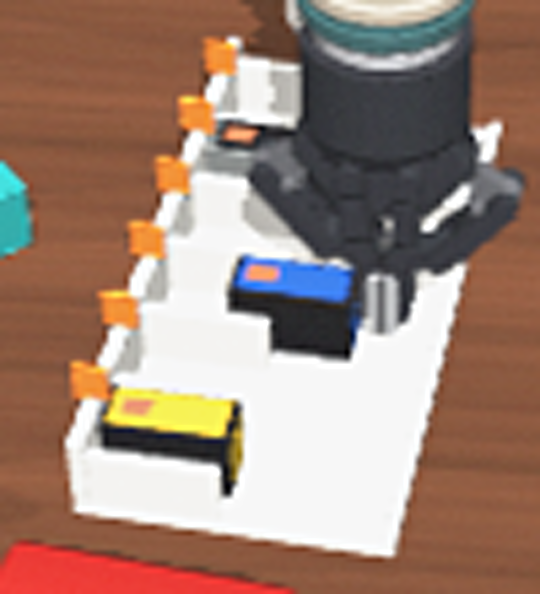

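Request:
apply_moves(commands=[[[0.12,0,0.02,0,0,0],[0.15,0,0,0,0,0],[0.15,0,0,0,0,0],[0.15,0,0,0,0,0],[0.1,0,0,0,0,0],[0.07,0,0,0,0,0],[0,0,0,0,0,0]]])

```text
clock: 11.87
eef_pos: [534.9, -18.7, 21.0]
tool_rot: [-1.572, -0.001, -0.1]
force: [-0.2, -0.6, -0.6]
width: -0.1
```

```bash
python3 go.py -8 24 19
```

```text
rack pos [-13.6  23.6  21. ] t 11.8667 F rack [-0.1 -0.6 -0.6] w -0.09573647989507753
turn [ 0.02 -0.06  0.01]
shift now [0.14 0.05 0.01] shift if aligned (x,-z,y) [0.14 0.05 0.01]
```

Request:
apply_moves(commands=[[[0.05,0,0,0,0,0],[0.05,0,0,0,0,0],[0.05,0,0,0,0,0],[0.05,0,0,0,0,0]]])

```text
clock: 12.2
eef_pos: [541.2, -19.3, 20.7]
tool_rot: [-1.572, 0.004, -0.1]
force: [-5.8, 0.2, 3.9]
width: 0.1
```

```bash
python3 go.py -8 24 19
```

```text
rack pos [-7.2 23.7 20.7] t 12.2 F rack [-5.7 -0.3  3.9] w 0.10197527809948834
turn [ 0.01 -0.06 -0.04]
shift now [-0.02  0.04  0.01] shift if aligned (x,-z,y) [-0.02  0.04  0.01]
```

Request:
apply_moves(commands=[[[0.05,0,0,0,0,0],[0.05,0,0,0,0,0],[0.05,0,0,0,0,0]]])

```text
clock: 12.45
eef_pos: [541.0, -19.1, 20.2]
tool_rot: [-1.57, 0.016, -0.101]
force: [-4.7, 0.2, 4.7]
width: -0.1
```

Request:
apply_moves(commands=[[[-0.2,0,0,0,0,0],[-0.3,0,0,0,0,0],[-0.4,0,0,0,0,0],[-0.4,-0.3,0,0,0,0],[-0.4,-0.6,0,0,0,0],[0,-0.8,0,0,0,0],[0,-0.8,0,0,0,0],[0,0,0,0,0,0]]])

```text
clock: 13.12
eef_pos: [470.8, -13.4, 122.9]
tool_rot: [-1.572, 0.013, -0.103]
force: [0.9, -0.3, 0.8]
width: 0.1
```

```bash
python3 go.py -8 24 19; python3 -c "
from h import *
snap('side','s6');snap('top','t6')
b=cv2.resize(cv2.imread('pics/s6.png')[165:300,190:310],(530,596),interpolation=cv2.INTER_CUBIC)
cv2.imwrite('pics/c6.png',b)
cv2.imwrite('pics/c7.png',cv2.resize(cv2.imread('pics/t6.png')[112:272,195:415],None,fx=3.6,fy=3.6,interpolation=cv2.INTER_CUBIC))
"
```

```text
rack pos [-77.8  22.9 122.9] t 13.1167 F rack [ 0.9 -0.2  0.8] w 0.14791010495964554
turn [ 0.01 -0.09 -0.15]
shift now [1.78 2.57 0.05] shift if aligned (x,-z,y) [1.75 2.6  0.03]
```

View pics/c6.png

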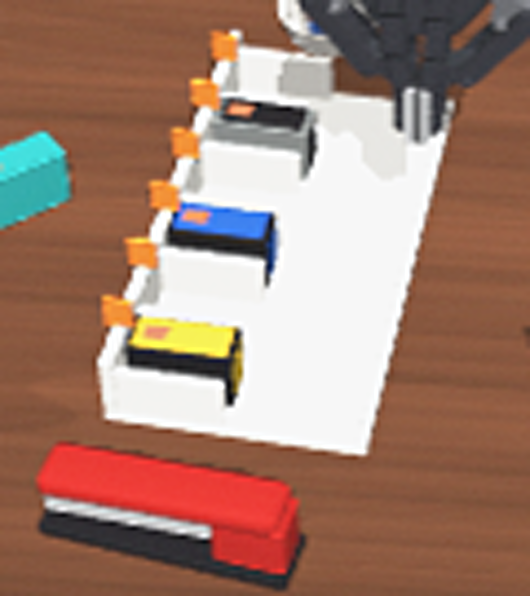

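```bash
python3 -c "
import c;from c import *
c.sp=lambda a:np.array([((u+.5)/4.417-.5+190,(v+.5)/4.417-.5+165) for u,v in a])
for P in ([(178,203),(273,211),(268,245),(168,235)],[(140,318),(242,327),(236,362),(129,350)],[(219,97),(316,105),(313,141),(210,131)]): c.cart(P,CS[:4])
a=cv2.imread('pics/s0.png').astype(int);b=cv2.imread('pics/s6.png').astype(int)
ys,xs=np.where(abs(a-b)[265:300,190:265].max(2)>40);print('stapler diff px',len(ys))"
```

```text
cart rack 35.63437723684959 27.692872114441553 yaw 0.044938964168380585 [-0.7  0.1  1.   0.5  0.3 -0.4 -0.6 -0.3]
cart rack 32.22864761998318 121.37774837803468 yaw 0.042421501327941605 [-0.5 -0.3  0.9  0.1  0.2 -0.  -0.5  0.1]
cart rack 32.5071541683544 -69.3258974155079 yaw 0.06366341244952514 [ 0.1  1.   0.1  0.9 -0.6 -1.2  0.4 -0.6]
stapler diff px 0
```

```bash
python3 -c "
from cell import finish_job
print(finish_job())"
```

```text
the job is handed in; nothing more can be done
None
```

I did both parts of the job and handed it in at about 13 s of the 58 s allowed; no verdict was reported.

**Tabs:** The red stapler lies at the rack's left end, so I counted from there. I ran the closed fingertip along the back rail over tabs 1, 2 and 3. It stopped at about rack y 0 and lifted there, roughly 11 mm short of tab 4, taking the fingertip as 22 mm wide. I judged the tab contact from fingertip position and small contact forces, because I took no picture during the sweep. All six tabs stood upright afterwards.

**Cartridge:** I pushed the blue cartridge sideways along the lane to rack y 24, then back into the third gap. It stopped against the wall with about 5–6 N on the fingertip and would not go further. I never gripped or lifted it.

**Last checks:**
- **Fit:** The final side view put the cartridge at rack x of about 35.6 mm, where 36 mm is fully home. It is upright and as straight as its neighbours.
- **Disagreement:** The same picture reading gave y of about 27.7 mm, against 24 mm for the gap's centre. It also put the two cartridges that were already seated at x of about 32 mm, so it is only good to a few mm.
- **Other objects:** The stapler's part of the picture was unchanged. The yellow and black cartridges looked in place. I did not check the dish or the other objects after the moves, but the arm was never sent near them.
- **Robot:** The gripper was clear of everything at hand-in.

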